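# Stand the toppled table sign back up on its doily

### The arm

A 6-joint arm with a two-finger parallel gripper is mounted at the origin on the work surface. World frame = base frame: x ahead of the robot, y to its left, z up, the work surface at z = 0. Lengths are in m, angles in rad, forces in N, time in s.
With the tool pointing down it reaches from about 0.3 to 0.875 m from the base axis. Payload 6.4 kg.
Tool frame: the origin (TCP) lies on the centre line of the jaws, within the pads' length; the fingertips stand 25 mm ahead of it and the grasp point (between the pads) lies 6 mm ahead of it; z points along the fingers, y is the line along which they close (so a half turn about z gives the same grasp; the last joint's range is limited). The gripper opens to 85 mm and grips with 20 to 120 N. Pads are 22 mm wide; open, the fingers measure 114 mm over their backs; the gripper's body (76 mm by 85 mm) begins 54 mm behind the grasp point. The pads swing forward as they close: fully open they stand 13 mm farther back than shut.
Start: joints at [-1.344, 0.181, 1.607, -0, 1.354, -0.206], TCP at [0.241, -0.522, 0.256] pointing down, gripper open.
Joint ranges: [-2.99, 2.99], [-0.89, 2.07], [0.3, 2.58], [-1.14, 4.28], [0, 2.63], [-3.12, 3.12]. Speed limits (rad/s): [2.57, 2.57, 3.01, 3.14, 3.14, 3.14].

### API

Orientations are given as a unit quaternion [w, x, y, z].
In Python, from bench import get_obs, camera, hand_in, spot_in gives the robot as it stands.
- The arm moves only by the shell command python3 -m jog 'ROWS'. ROWS is JSON, one flat list of numbers, 7 for each row, row after row: the shift along the tool's x, y, z in m, then the turn, a rotation vector about the tool's x, y, z in rad, then the closure, from 0 (fully open) to 1 (shut). A call has 1 to 20 rows; each row is the pose to reach, as a shift and turn from the pose commanded when the call began, along the tool's axes at that moment; what a row does not reach only later rows make up. A row lasts 1/8 s, in which the tool goes at most 62.5 mm and 10.7 degrees, less where a joint would pass 70% of its speed; a pose out of reach is approached as far as the arm can. A call with a gripper value outside its range is refused whole. The fingers move at their own pace and stop on an object; the grip force is fixed at half the most. Time passes only in rows, so rows that repeat a pose let the fingers close. It gives the time, the measured TCP pose, the force, the opening and the grip force at its end, in the units of the state.
- get_obs(): the state, without advancing time (a new reading comes with each control period).
- camera(name): name is "side" or "top"; returns a dict with "frame" (384x512x3 uint8, red, green, blue), "mtx" (3x3 intrinsics, pixels), "extrinsics" (4x4, takes a point from camera to world coordinates). Camera axes: x right, y up, looking along -z (the intrinsics and any distortion apply to the point x, -y, -z); pixel columns grow to the right and rows downward; lengths in m; the calibration is good to about 2 mm. A picture is of the moment at which its call begins. There is no depth.
- hand_in(): hands the job in; it is judged then, once.
Trained networks look in a picture, given as the dict that the camera call returned (one of the last four; its "shot" number tells which), for a name from the list of things; names that differ only in an ending like _2 or _b are one class to them, and where a whole thing is asked for, a point or a joint stands for the part that bears it (a point fixed in the world has none). Each returns a list of dicts, best first, with "confidence" (0 to 1); they miss things now and then, are a little off and sometimes report something else, mostly with a low value. They report only what shows in the picture. A call takes as long as a camera call. They do not tell look-alikes from the thing itself.
- spot_in(picture, name): "xyz" ([x, y, z] in m, in world coordinates, good to about 4 mm: the middle of the surface that is visible of it).
The state is a dict: "time_s": time; "q": joint angles; "dq": joint speeds; "joint_efforts": joint torques, N m; "eef_pos": TCP position; "eef_rot": TCP orientation; "wrist_force": force on the tool from outside, world axes, zero at the start; "torque": the same for the moment, N m; "opening": opening from 0.0 (shut) to 1.0 (fully open); "grasp_force": force on a finger pad.
Only numpy, scipy, OpenCV 4.12 (cv2) and the standard library are available. Lean on these libraries where they do the work, as an engineer would, in place of code of your own. Each camera call takes 0.05 s, during which the arm holds its last target. There are 200 camera calls.

### The job

One of the two table signs, the one with the yellow balloon picture, has been knocked over beside its place. Using only pushes with the fingertips, never pinching or lifting it, tip it back up onto its foot and slide it over until the foot stands wholly on the empty white paper doily. Push gently, and leave the other sign and all the tableware where they stand.

Things in the scene. Friction and masses are not known exactly. Their poses are not given: they have to be found in the camera images.
- sign: Toppled sign, yellow balloon pictured on both sides, 0.27 to 0.37 kg: a white cast-resin foot 90 mm (own x) by 120 mm (own y) by 18 mm (own z), with a clear panel rising mid-top, 4 mm thick (x), 90 mm wide (y), 140 mm high; 158 mm tall, alike from both sides (it may face either way). Origin: centre of the foot's underside; z runs up the panel, vertical when it stands (origin height 0).
- sign_edge (a point): Middle of the foot edge that rests on the table at the start (own x -45 mm, z 18 mm); tipped up, the sign turns about it, then about the foot's bottom edge 18 mm beyond, without sliding. At the start it lies on this edge and the panel's top edge: the panel points roughly towards the robot, 17 degrees below level; the foot rises leaning 17 degrees over the panel, its origin 48 mm high.
- sign_rim (a point): Middle of the raised 120 mm edge of the foot, on the panel side (own x +45 mm, z 18 mm): 86 mm high at the start. Push here, or up to 30 mm lower, level, away from the panel, with about 1 N: it turns about sign_edge, passes its balance point after 45 degrees and drops flat beyond sign_edge. Standing, the sign slides when its foot is pushed low, with 1.5 to 3 N.
- sign_panel (a point): Point in the panel on its middle line, 60 mm above the foot's underside (the panel runs on to 158 mm). As the foot drops, the panel swings up and over until it stands 63 mm beyond where sign_edge was. A hand still in its way catches it, and must draw on, away, to let it come upright.
- doily: The empty doily, the sign's place: a flat white round of paper with a scalloped rim, 196 mm across and about 1 mm thin, fixed, to the left or the right of the toppled sign. Nothing catches on it. Origin: its centre, on the table.
- sign2: The other table sign, with a pink heart: same shape, size and weight, standing upright on the other doily. Origin: centre of the foot's underside. Leave it alone.
- doily2: The other doily, under the heart sign, 196 mm across, fixed. Origin: its centre.
- cup_a: Pink paper cup, 76 mm across at the rim, 95 mm high, standing farther from the robot than the signs. Origin: centre of its underside. Leave it alone.
- cup_b: Pink paper cup of the same size, at the left-hand place. Origin: centre of its underside. Leave it alone.
- plate_a: Pink paper plate, 180 mm across, 16 mm high, at the left-hand place. Origin: centre of its underside. Leave it alone.
- plate_b: Pink paper plate, 180 mm across, 16 mm high, at the right-hand place. Origin: centre of its underside. Leave it alone.
- cupcake: Cupcake in a pink case with pale icing, 74 mm across, 98 mm high, standing farther from the robot than the signs. Origin: centre of its underside. Leave it alone.
- jar: Yellow sweet jar with a white cap, 72 mm across, 100 mm high, standing farther from the robot than the signs. Origin: centre of its underside. Leave it alone.
- favour: Pale pink favour box with a ribbon, 80 by 80 by 60 mm high (78 mm with its bow), at the right-hand place. Origin: centre of its underside. Leave it alone.
Things that resemble listed ones, but are neither listed nor needed, are in the scene too. What is shaped like the sign but black is not meant.

How it is judged:
By the outcome, as a careful person would: the job done as asked, in the order asked, and still so for the second after the job is handed in, with the robot touching nothing.
It also fails if it takes over 72 s, if anything falls off the work surface, if the arm or the gripper's body presses on something with over 40 N, if the wrist force passes 120 N, or if a joint passes its speed limit or range.

## Working session

There is one attempt and no reset: what is moved stays moved. The work goes in short steps, Python scripts to look and compute and a shell command to move; the robot and the scene stay as the last step left them, time stands still between calls to the robot, and variables do not carry over. Pictures are saved under pics/ and viewed, at most 12 in all, crops included, and the job is handed in when it is done.

```bash
mkdir -p pics; cat > h.py <<'E'
import numpy as np, cv2
from bench import get_obs, camera, spot_in
def save(p,n,crop=None,s=1):
    f=p["frame"][:,:,::-1]
    if crop: x0,y0,x1,y1=crop; f=f[y0:y1,x0:x1]
    cv2.imwrite("pics/"+n,cv2.resize(f,None,fx=s,fy=s,interpolation=cv2.INTER_CUBIC))
def proj(p,X):
    E=np.linalg.inv(p["extrinsics"]); c=E[:3,:3]@np.array(X,float)+E[:3,3]; c=np.array([c[0],-c[1],-c[2]])
    u=p["mtx"]@c; return u[:2]/u[2]
def ray(p,uv,z):
    d=np.linalg.inv(p["mtx"])@np.array([uv[0],uv[1],1.]); d=np.array([d[0],-d[1],-d[2]])
    E=p["extrinsics"]; d=E[:3,:3]@d; o=E[:3,3]; return o+d*(z-o[2])/d[2]
E
python3 - <<'E'
from h import *
o=get_obs(); print(o["time_s"],np.round(o["eef_pos"],3),np.round(o["eef_rot"],3))
for n in("top","side"):
    p=camera(n); save(p,n+"0.png",s=1.5)
    print(n,np.round(p["extrinsics"][:3,3],2),[k for k in p])
    for t in "sign sign_edge sign_rim sign_panel doily sign2 cup_a plate_a cupcake jar favour".split():
        print(t,[(np.round(d["xyz"],3).tolist(),round(d["confidence"],2),np.round(proj(p,d["xyz"])).tolist()) for d in spot_in(p,t)])
E
```

```text
0.0 [ 0.241 -0.521  0.255] [-0.001  0.977  0.215 -0.   ]
top [ 0.13 -0.01  1.68] ['frame', 'mtx', 'extrinsics', 'shot']
sign [([0.468, 0.003, 0.04], 0.75, [249.0, 189.0]), ([0.535, -0.224, 0.019], 0.71, [314.0, 172.0]), ([0.152, 0.303, 0.03], 0.57, [157.0, 280.0])]
sign_edge [([0.468, 0.007, 0.045], 0.83, [248.0, 188.0]), ([0.15, 0.3, 0.031], 0.77, [158.0, 281.0])]
sign_rim [([0.15, 0.3, 0.033], 0.92, [158.0, 281.0]), ([0.467, 0.004, 0.038], 0.82, [249.0, 189.0]), ([0.535, -0.225, 0.018], 0.31, [314.0, 172.0])]
sign_panel [([0.153, 0.304, 0.026], 0.89, [157.0, 280.0]), ([0.467, 0.003, 0.042], 0.71, [249.0, 189.0]), ([0.596, -0.433, 0.057], 0.64, [376.0, 153.0])]
doily [([0.527, 0.277, 0.003], 0.8, [172.0, 173.0]), ([0.553, -0.249, 0.004], 0.69, [321.0, 168.0])]
sign2 [([0.468, 0.003, 0.04], 0.75, [249.0, 189.0]), ([0.535, -0.224, 0.019], 0.71, [314.0, 172.0]), ([0.152, 0.303, 0.03], 0.57, [157.0, 280.0])]
cup_a [([0.763, 0.016, 0.049], 0.9, [247.0, 106.0]), ([0.622, 0.441, 0.051], 0.69, [124.0, 143.0])]
plate_a [([0.421, 0.451, 0.01], 0.95, [120.0, 201.0]), ([0.385, -0.443, 0.006], 0
[... 534 characters left out ...]
 0.84, [247.0, 354.0]), ([0.443, 0.012, 0.029], 0.73, [254.0, 211.0])]
sign_panel [([0.441, 0.016, 0.031], 0.98, [254.0, 212.0]), ([0.11, 0.311, 0.032], 0.63, [249.0, 353.0])]
doily [([0.521, 0.286, -0.001], 0.92, [163.0, 247.0]), ([0.611, -0.189, 0.002], 0.54, [267.0, 167.0])]
sign2 [([0.108, 0.309, 0.032], 0.88, [250.0, 353.0]), ([0.445, 0.013, 0.031], 0.79, [254.0, 210.0])]
cup_a [([0.587, 0.435, 0.067], 0.83, [96.0, 243.0]), ([0.728, 0.024, 0.066], 0.71, [197.0, 160.0])]
plate_a [([0.388, -0.48, 0.009], 0.84, [368.0, 163.0]), ([0.426, 0.45, 0.016], 0.59, [123.0, 297.0])]
cupcake [([0.714, 0.219, 0.057], 0.83, [147.0, 188.0])]
jar [([0.709, -0.154, 0.066], 0.58, [241.0, 144.0])]
favour []
```

View pics/top0.png

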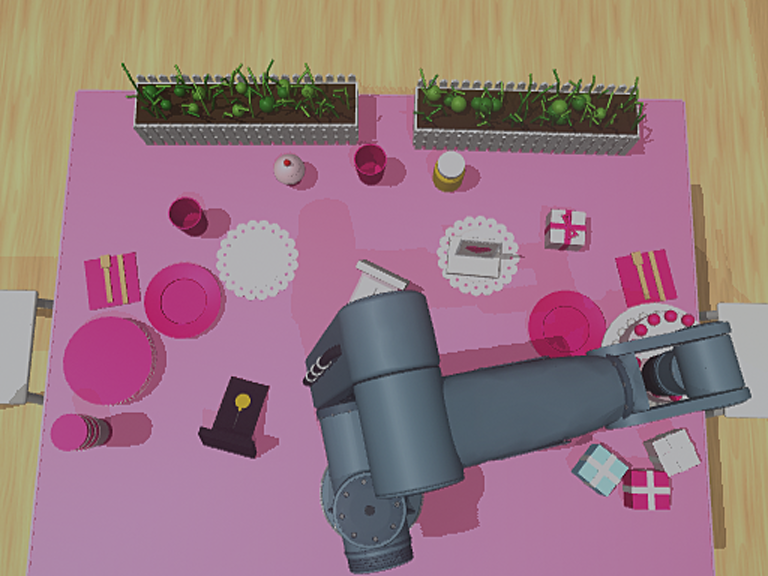

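View pics/side0.png

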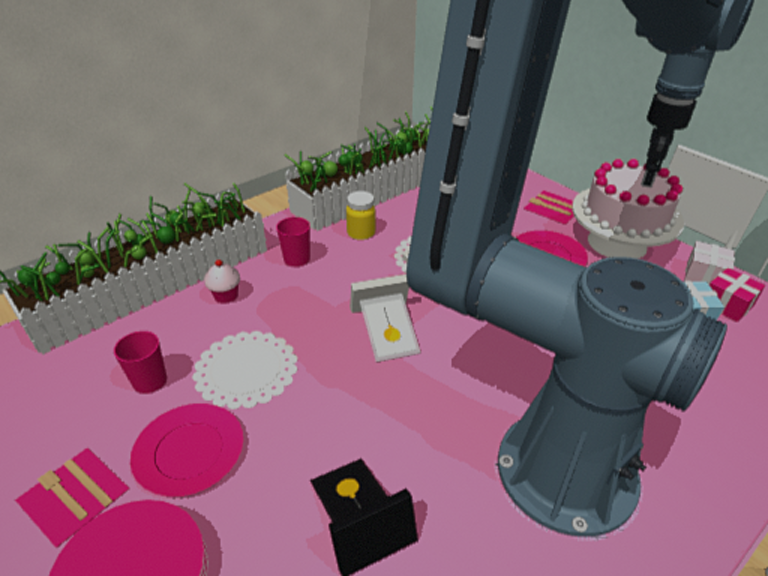

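White toppled sign with the yellow balloon: top (253,187), side (260,208). The others are a black look-alike at top (157,280), which is excluded by its colour, and the heart sign standing on the right doily at top (318,170). The empty doily is on the left at top (172,173). The arm hides part of the sign, so I'll swing it clear first.

```bash
python3 -m jog '[0,0,-0.06,0,0,0,0, -0.4,-0.17,-0.06,0,0,0,0.4, -0.4,-0.17,-0.06,0,0,0,0.4, -0.4,-0.17,-0.06,0,0,0,0.4, -0.4,-0.17,-0.06,0,0,0,0.4, -0.4,-0.17,-0.06,0,0,0,0.4, -0.4,-0.17,-0.06,0,0,0,0.4, -0.4,-0.17,-0.06,0,0,0,0.4, -0.4,-0.17,-0.06,0,0,0,0.4]'
python3 - <<'E'
from h import *
t=camera("top"); s=camera("side")
a=cv2.resize(t["frame"][140:230,200:300],(800//2,360)); b=cv2.resize(s["frame"][165:255,215:315],(400,360))
cv2.imwrite("pics/c1.png",np.hstack([a,b])[:,:,::-1])
np.savez("cam.npz",**{n+k:p[k] for n,p in(("t",t),("s",s)) for k in("mtx","extrinsics")})
for p in(t,s):
  for n in("sign","sign_edge","sign_rim","sign_panel"):
    print(n,[(np.round(d["xyz"],3).tolist(),round(d["confidence"],2)) for d in spot_in(p,n)])
E
```

```text
time_s: 2.33
eef_pos: [-0.1974, -0.5349, 0.3159]
eef_rot: [-0.0, 0.977, 0.212, -0.0]
wrist_force: [0.1, -0.0, 0.0]
opening: 0.599
grasp_force: 0.0
sign [([0.151, 0.301, 0.027], 0.97), ([0.534, -0.225, 0.018], 0.86), ([0.435, 0.008, 0.026], 0.56)]
sign_edge [([0.429, 0.013, 0.03], 0.79), ([0.157, 0.297, 0.027], 0.74)]
sign_rim [([0.428, 0.011, 0.026], 0.88), ([0.148, 0.302, 0.031], 0.63)]
sign_panel [([0.433, 0.009, 0.024], 0.69), ([0.153, 0.303, 0.025], 0.63)]
sign [([0.113, 0.313, 0.032], 0.8), ([0.537, -0.216, 0.041], 0.61), ([0.442, 0.014, 0.03], 0.6)]
sign_edge [([0.11, 0.317, 0.033], 0.91), ([0.443, 0.016, 0.031], 0.75)]
sign_rim [([0.112, 0.31, 0.029], 0.67), ([0.442, 0.01, 0.03], 0.63)]
sign_panel [([0.108, 0.31, 0.032], 0.94), ([0.441, 0.013, 0.032], 0.8)]
```

View pics/c1.png

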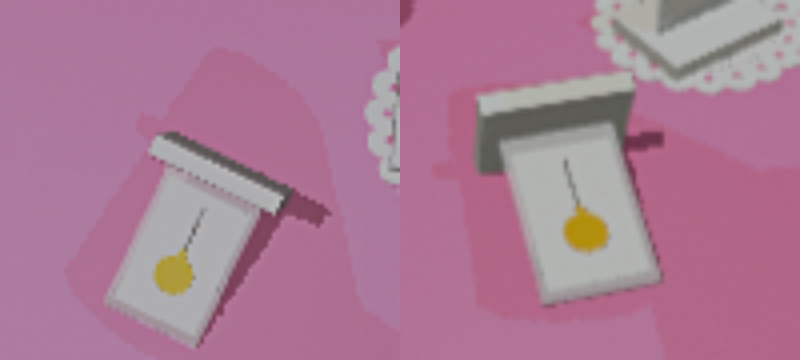

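The crop confirms the white sign with the yellow balloon, lying with its panel towards the robot and its foot edge running from top-crop (150,152) to (278,213). Next I fit its pose from the corners.

```bash
cat > fit.py <<'E'
from h import *
from scipy.optimize import least_squares
c=np.load("cam.npz"); T={k:c["t"+k] for k in("mtx","extrinsics")}; S={k:c["s"+k] for k in("mtx","extrinsics")}
def world(P,X):  # edge middle ex,ey, yaw of push direction d
    ex,ey,a=P; d=np.array([np.cos(a),np.sin(a),0]); l=np.array([-d[1],d[0],0]); u=np.array([0,0,1.]); t=np.radians(17)
    z=-d*np.cos(t)-u*np.sin(t); x=u*np.cos(t)-d*np.sin(t)
    return np.array([ex,ey,0])+x*(X[0]+.045)+l*X[1]+z*(X[2]-.018)
t=lambda u,v:np.array([200+u/4,140+v/4]); s=lambda u,v:np.array([215+(u-400)/4,165+v/4])
obs=[(T,(.045,.06,.018),t(150,152)),(T,(.045,-.06,.018),t(278,213)),(T,(0,.045,.158),t(107,302)),(T,(0,-.045,.158),t(197,347)),
(S,(.045,.06,.018),s(480,112)),(S,(.045,-.06,.018),s(633,92)),(S,(0,.045,.158),s(543,304)),(S,(0,-.045,.158),s(661,280)),(S,(-.045,.06,.018),s(476,170))]
f=lambda P:np.concatenate([proj(p,world(P,X))-q for p,X,q in obs])
r=least_squares(f,[.49,0,0]); P=r.x
print("edge",P[:2],"yaw deg",np.degrees(P[2])); print(np.round(r.fun,1))
d=np.array([np.cos(P[2]),np.sin(P[2])]); print("rim",world(P,(.045,0,.018)),"stand",P[:2]+.063*d,"d",d)
for n,p in(("t",T),("s",S)):
  print([np.round(proj(p,[x,y,0]),0) for x,y in((.525,.28),)])
E
python3 fit.py
```

```text
edge [ 0.49170898 -0.02153131] yaw deg -25.30556307916693
[-0.6  0.2 -0.4  0.5 -0.8  0.2 -0.1  0.4  0.2 -0.4  0.7 -1.9 -0.3 -0.7
 -0.  -0.6 -0.   0.7]
rim [ 0.46792054 -0.01028374  0.08606743] stand [ 0.54866357 -0.04846039] d [ 0.90404105 -0.42744564]
[array([171., 174.])]
[array([164., 245.])]
```

```bash
python3 -m jog '[0.508,0.083,0,0,0,0,0.5, 0.508,0.083,0,0,0,0.2,0.5, 0.508,0.083,0,0,0,0.4,0.5, 0.508,0.083,0,0,0,0.6,0.5, 0.508,0.083,0,0,0,0.8,0.5, 0.508,0.083,0,0,0,0.87,0.5, 0.508,0.083,0,0,0,0.87,0.5, 0.508,0.083,0,0,0,0.87,0.5, 0.778,-0.256,0.096,0,0,0.87,0.5, 0.778,-0.256,0.096,0,0,0.87,0.5, 0.778,-0.256,0.096,0,0,0.87,0.5, 0.778,-0.256,0.096,0,0,0.87,0.5, 0.778,-0.256,0.096,0,0,0.87,0.5, 0.778,-0.256,0.096,0,0,0.87,0.5, 0.778,-0.256,0.096,0,0,0.87,0.5, 0.778,-0.256,0.096,0,0,0.87,0.5, 0.778,-0.256,0.096,0,0,0.87,0.5]'
cat > w2t.py <<'E'
import sys; from h import *; from scipy.spatial.transform import Rotation as R
o=get_obs(); q=o["eef_rot"]; M=R.from_quat([q[1],q[2],q[3],q[0]]).as_matrix()
print("t",o["time_s"],"pos",np.round(o["eef_pos"],4),"toolx",np.round(M[:,0],3),"q",np.round(o["q"],2),"F",np.round(o["wrist_force"],1))
a=[float(v) for v in sys.argv[1:]]
for i in range(0,len(a),3): print(a[i:i+3],"->",np.round(M.T@(np.array(a[i:i+3])-o["eef_pos"]),4))
E
python3 w2t.py .405 .020 .092
```

```text
time_s: 4.95
eef_pos: [0.4054, 0.0252, 0.2199]
eef_rot: [-0.0, 0.977, -0.215, -0.0]
wrist_force: [0.5, -0.9, 0.8]
opening: 0.499
grasp_force: 0.0
t 4.95 pos [0.4054 0.0252 0.2199] toolx [ 0.908 -0.419 -0.001] q [-0.23 -0.18  2.04  0.    1.28  1.77] F [ 0.5 -0.9  0.8]
[0.405, 0.02, 0.092] -> [0.002  0.0049 0.1279]
```

```bash
python3 -m jog '[0,0.005,0.06,0,0,0,0.5, 0,0.005,0.12,0,0,0,0.5, 0,0.005,0.128,0,0,0,0.5, 0.02,0.005,0.128,0,0,0,0.5, 0.04,0.005,0.128,0,0,0,0.5, 0.05,0.005,0.128,0,0,0,0.5, 0.06,0.005,0.128,0,0,0,0.5, 0.07,0.005,0.128,0,0,0,0.5, 0.08,0.005,0.128,0,0,0,0.5, 0.085,0.005,0.128,0,0,0,0.5]'
python3 - <<'E'
from h import *
s=camera("side"); save(s,"tip.png",(200,110,330,260),4)
E
python3 w2t.py
```

```text
time_s: 6.2
eef_pos: [0.4811, -0.0175, 0.0923]
eef_rot: [0.0, 0.976, -0.217, 0.0]
wrist_force: [-0.7, 0.4, 0.4]
opening: 0.5
grasp_force: 0.6
t 6.25 pos [ 0.4813 -0.0176  0.0923] toolx [ 0.906 -0.424  0.   ] q [-0.28  0.2   1.96 -0.    0.98  1.72] F [-0.7  0.  -0. ]
```

View pics/tip.png

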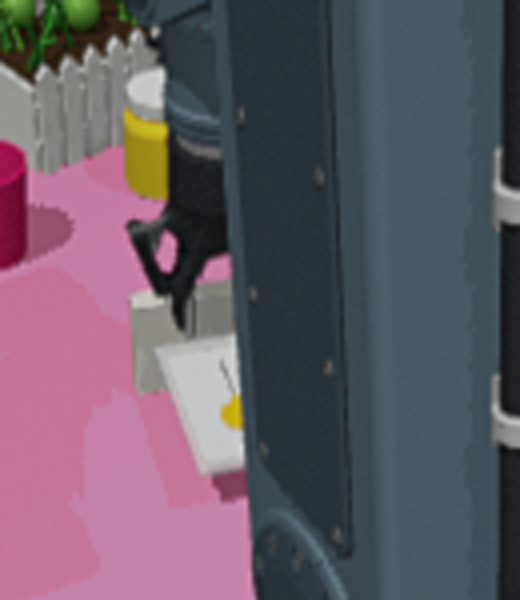

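The picture shows the foot upright at about (160,340), the fingertips against it and the panel lifting. I'll push on past balance and draw away.

```bash
python3 -m jog '[0.01,0,0,0,0,0,0.5, 0.02,0,0,0,0,0,0.5, 0.03,0,0,0,0,0,0.5, 0.04,0,0,0,0,0,0.5, 0.05,0,0,0,0,0,0.5, 0.06,0,0,0,0,0,0.5, 0.075,0,0,0,0,0,0.5, 0.09,0,0,0,0,0,0.5, 0.105,0,0,0,0,0,0.5, 0.12,0,0,0,0,0,0.5, 0.135,0,0,0,0,0,0.5, 0.15,0,0,0,0,0,0.5, 0.165,0,0,0,0,0,0.5, 0.165,0,0,0,0,0,0.5, 0.165,0,0,0,0,0,0.5]'
python3 - <<'E'
from h import *
s=camera("side"); save(s,"tip2.png",(180,110,330,260),3)
t=camera("top")
for p in(t,s): print([(np.round(d["xyz"],3).tolist(),round(d["confidence"],2)) for d in spot_in(p,"sign")])
E
python3 w2t.py
```

```text
time_s: 8.12
eef_pos: [0.6295, -0.0869, 0.0918]
eef_rot: [-0.0, 0.976, -0.217, -0.001]
wrist_force: [0.1, 1.1, 0.5]
opening: 0.502
grasp_force: 0.0
[([0.534, -0.224, 0.016], 0.82), ([0.121, 0.367, 0.085], 0.47)]
[([0.114, 0.312, 0.033], 0.71), ([0.552, -0.021, 0.045], 0.7)]
t 8.325 pos [ 0.6296 -0.0868  0.0923] toolx [ 0.906 -0.423 -0.   ] q [-0.32  0.49  1.56  0.    1.09  1.68] F [-0.2 -0.2 -0.3]
```

View pics/tip2.png

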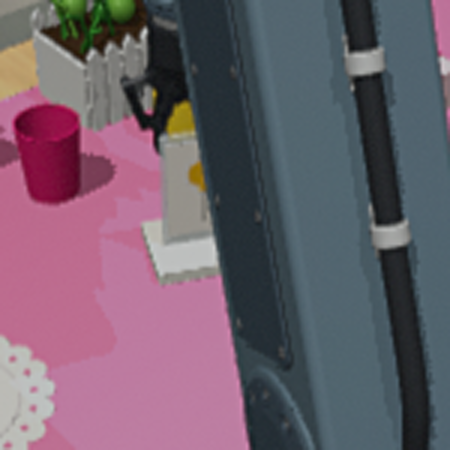

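Upright: the foot's left end shows at crop (143,222)–(165,282). I'll check its position against the prediction.

```bash
python3 - <<'E'
from h import *
c=np.load("cam.npz"); S={k:c["s"+k] for k in("mtx","extrinsics")}
print(ray(S,(180+165/3,110+282/3),0), ray(S,(180+143/3,110+223/3),.018), "pred",[.534,.025],[.615,-.013])
E
python3 w2t.py .6295 -.0868 .028
```

```text
[0.53086638 0.01799867 0.        ] [ 0.60685451 -0.0116882   0.018     ] pred [0.534, 0.025] [0.615, -0.013]
t 8.325 pos [ 0.6296 -0.0868  0.0923] toolx [ 0.906 -0.423 -0.   ] q [-0.32  0.49  1.56  0.    1.09  1.68] F [-0.2 -0.2 -0.3]
[0.6295, -0.0868, 0.028] -> [-0.0001  0.      0.0643]
```

```bash
python3 -m jog '[0,0,0.03,0,0,0,0.5, 0,0,0.055,0,0,0,0.5, 0,0,0.063,0,0,0,0.5, -0.015,0,0.063,0,0,0,0.5, -0.025,0,0.063,0,0,0,0.5, -0.032,0,0.063,0,0,0,0.5, -0.04,0,0.063,0,0,0,0.5, -0.048,0,0.063,0,0,0,0.5, -0.056,0,0.063,0,0,0,0.5, -0.064,0,0.063,0,0,0,0.5]'
python3 - <<'E'
from h import *
s=camera("side"); save(s,"pull.png",(180,110,330,260),3)
E
python3 w2t.py
```

```text
time_s: 9.57
eef_pos: [0.5726, -0.0602, 0.03]
eef_rot: [0.0, 0.976, -0.217, 0.001]
wrist_force: [4.3, -2.2, 3.9]
opening: 0.498
grasp_force: 2.1
t 9.625 pos [ 0.5715 -0.0596  0.0297] toolx [ 0.906 -0.423  0.001] q [-0.31  0.48  1.74 -0.    0.92  1.7 ] F [ 3.7 -1.   2.3]
```

View pics/pull.png

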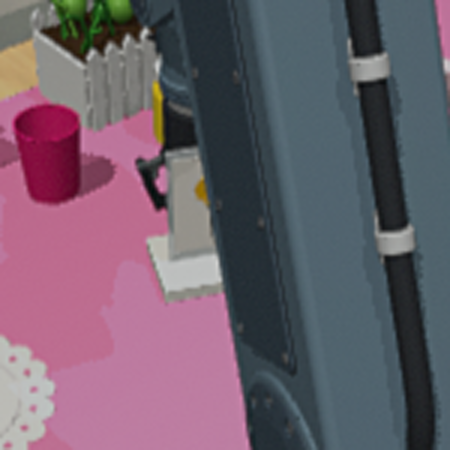

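```bash
python3 - <<'E'
from h import *
c=np.load("cam.npz"); S={k:c["s"+k] for k in("mtx","extrinsics")}
print(ray(S,(180+169/3,110+301/3),0), ray(S,(180+148/3,110+237/3),.018))
E
python3 -m jog '[-0.006,0,-0.003,0,0,0,0.5, -0.013,0,-0.004,0,0,0,0.5, -0.02,0,-0.004,0,0,0,0.5, -0.027,0,-0.004,0,0,0,0.5]'; python3 w2t.py
```

```text
[ 5.04918701e-01  3.31639205e-02 -1.11022302e-16] [ 0.58417668 -0.00115331  0.018     ]
time_s: 10.12
eef_pos: [0.5468, -0.0482, 0.033]
eef_rot: [-0.0, 0.976, -0.217, -0.0]
wrist_force: [1.5, -0.2, -1.2]
opening: 0.503
grasp_force: 0.7
t 10.125 pos [ 0.5468 -0.0482  0.033 ] toolx [ 0.906 -0.423 -0.001] q [-0.3   0.43  1.8   0.    0.91  1.7 ] F [ 1.5 -0.2 -1.2]
```

```bash
python3 -m jog '[-0.009,0,0,0,0,0,0.5, -0.018,0,0,0,0,0,0.5, -0.027,0,0,0,0,0,0.5, -0.036,0,0,0,0,0,0.5, -0.045,0,0,0,0,0,0.5, -0.054,0,0,0,0,0,0.5, -0.063,0,0,0,0,0,0.5, -0.072,0,0,0,0,0,0.5, -0.081,0,0,0,0,0,0.5, -0.09,0,0,0,0,0,0.5, -0.097,0,0,0,0,0,0.5, -0.102,0,0,0,0,0,0.5, -0.102,0,0,0,0,0,0.5, -0.08,0,0,0,0,0,0.5, -0.05,0,0,0,0,0,0.5, -0.03,0,0,0,0,0,0.5, -0.03,0,-0.05,0,0,0,0.5, -0.03,0,-0.1,0,0,0,0.5, -0.03,0,-0.15,0,0,0,0.5, -0.03,0,-0.17,0,0,0,0.5]'; python3 w2t.py
python3 - <<'E'
from h import *
t=camera("top");s=camera("side")
cv2.imwrite("pics/p3.png",np.hstack([cv2.resize(t["frame"][120:270,140:340],(400,300)),cv2.resize(s["frame"][100:280,130:330],(400,360))[:300]])[:,:,::-1])
for p in(t,s): print([(np.round(d["xyz"],3).tolist(),round(d["confidence"],2)) for d in spot_in(p,"sign")])
E
```

```text
time_s: 12.62
eef_pos: [0.5217, -0.0362, 0.2067]
eef_rot: [0.0, 0.976, -0.217, 0.002]
wrist_force: [-0.2, 0.3, -0.2]
opening: 0.497
grasp_force: 0.0
t 12.625 pos [ 0.5217 -0.0362  0.2067] toolx [ 0.906 -0.423  0.004] q [-0.3   0.11  1.79  0.    1.24  1.71] F [-0.2  0.3 -0.2]
[([0.537, -0.224, 0.018], 0.93), ([0.215, 0.287, 0.01], 0.82)]
[([0.113, 0.311, 0.032], 0.76), ([0.412, 0.054, 0.044], 0.59)]
```

View pics/p3.png

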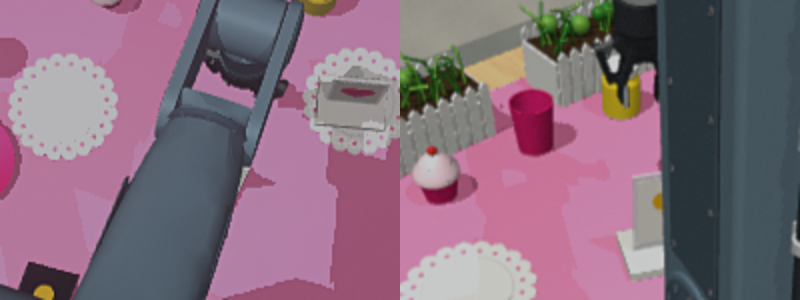

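```bash
python3 - <<'E'
from h import *; from scipy.spatial.transform import Rotation as R
c=np.load("cam.npz"); S={k:c["s"+k] for k in("mtx","extrinsics")}
print(ray(S,(246.5,239),0),"pred .388 .092")
print((R.from_euler('z',-np.pi/2)*R.from_euler('y',np.radians(25))).as_rotvec())
E
python3 w2t.py .355 -.085 .2
```

```text
[ 3.90709151e-01  8.62820821e-02 -1.11022302e-16] pred .388 .092
[ 0.34220194  0.34220194 -1.54357319]
t 12.825 pos [ 0.52   -0.0358  0.2026] toolx [ 0.906 -0.423 -0.001] q [-0.3   0.12  1.79  0.    1.23  1.71] F [-0.2  0.1  0.4]
[0.355, -0.085, 0.2] -> [-0.1286  0.1145  0.0027]
```

```bash
python3 -m jog '[-0.03,0.03,0,0.03,0.03,-0.15,0.5, -0.06,0.06,0,0.07,0.07,-0.31,0.5, -0.09,0.09,0,0.1,0.1,-0.46,0.5, -0.129,0.115,0,0.137,0.137,-0.62,0.5, -0.129,0.115,0,0.17,0.17,-0.77,0.5, -0.129,0.115,0,0.205,0.205,-0.926,0.5, -0.129,0.115,0,0.24,0.24,-1.08,0.5, -0.129,0.115,0,0.274,0.274,-1.235,0.5, -0.129,0.115,0,0.308,0.308,-1.39,0.5, -0.129,0.115,0,0.342,0.342,-1.544,0.5, -0.129,0.115,0,0.342,0.342,-1.544,0.5, -0.129,0.115,0,0.342,0.342,-1.544,0.5]'
cat > see.py <<'E'
from h import *; import sys
t=camera("top");s=camera("side")
cv2.imwrite("pics/"+sys.argv[1],np.hstack([cv2.resize(t["frame"][120:270,140:340],(400,300)),cv2.resize(s["frame"][130:280,130:330],(400,300))])[:,:,::-1])
E
python3 see.py p4.png
python3 w2t.py .355 -.085 .033
```

```text
time_s: 14.32
eef_pos: [0.3544, -0.0849, 0.2024]
eef_rot: [-0.117, 0.824, 0.523, 0.182]
wrist_force: [-0.2, 0.6, -0.2]
opening: 0.501
grasp_force: 0.0
t 14.425 pos [ 0.3546 -0.085   0.2029] toolx [0.385 0.821 0.422] q [-0.91 -0.24  2.19  0.39  1.42 -0.58] F [-0.4  0.5 -0.1]
[0.355, -0.085, 0.033] -> [-0.0716  0.0006  0.1541]
```

View pics/p4.png

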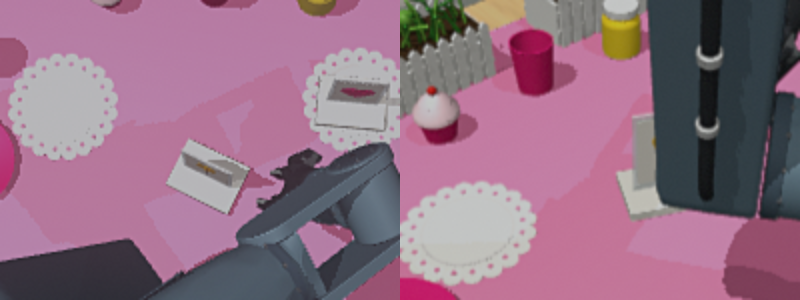

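Top crop: the sign is standing, foot corners at (187,140), (250,170), (232,213), (167,182). The doily centre is at about (63,106).

```bash
python3 - <<'E'
from h import *
c=np.load("cam.npz"); T={k:c["t"+k] for k in("mtx","extrinsics")}
P=[ray(T,(140+u/2,120+v/2),.018)[:2] for u,v in((187,140),(250,170),(232,213),(167,182))]
P=np.array(P); print(P.round(3),"c",P.mean(0).round(4)); v=P[0]-P[1]+P[3]-P[2]; print("l angle",np.degrees(np.arctan2(v[1],v[0])), [np.linalg.norm(P[i]-P[i-1]).round(3) for i in range(4)])
D=[ray(T,(140+u/2,120+v/2),0)[:2] for u,v in((9,106),(118,106),(64,52),(64,160))]; print(np.round(D,3),np.mean(D,0))
E
```

```text
[[ 0.467  0.057]
 [ 0.416 -0.053]
 [ 0.34  -0.023]
 [ 0.392  0.09 ]] c [0.4037 0.0178]
l angle 65.28322769283479 [np.float64(0.082), np.float64(0.122), np.float64(0.081), np.float64(0.125)]
[[0.526 0.375]
 [0.53  0.182]
 [0.627 0.283]
 [0.431 0.273]] [0.52852064 0.27830129]
```

```bash
python3 -m jog '[-0.025,0,0.053,0,-0.122,0,0.5, -0.05,0,0.106,0,-0.122,0,0.5, -0.065,0,0.14,0,-0.122,0,0.5, -0.0735,0,0.158,0,-0.122,0,0.5, -0.0735,0,0.158,0,-0.122,0,0.5]'
python3 w2t.py .3713 -.0487 .029 .4131 .0421 .029
```

```text
time_s: 15.05
eef_pos: [0.354, -0.0842, 0.0282]
eef_rot: [-0.086, 0.833, 0.53, 0.132]
wrist_force: [-0.4, -0.4, -0.3]
opening: 0.499
grasp_force: 0.0
t 15.05 pos [ 0.354  -0.0842  0.0282] toolx [0.404 0.861 0.31 ] q [-0.82  0.13  2.28  0.38  0.89 -0.65] F [-0.4 -0.4 -0.3]
[0.3713, -0.0487, 0.029] -> [0.0378 0.0006 0.0114]
[0.4131, 0.0421, 0.029] -> [0.1328 0.     0.0424]
```

```bash
python3 -m jog '[0.0143,0,0.0046,0,0,0,0.5, 0.0257,0,0.0083,0,0,0,0.5, 0.0314,0,0.0102,0,0,0,0.5, 0.037,0,0.012,0,0,0,0.5, 0.0438,0,0.0142,0,0,0,0.5, 0.0514,0,0.0167,0,0,0,0.5, 0.059,0,0.0192,0,0,0,0.5, 0.0666,0,0.0216,0,0,0,0.5, 0.0742,0,0.0241,0,0,0,0.5]'
python3 see.py p5.png; python3 w2t.py
```

```text
time_s: 16.18
eef_pos: [0.3884, -0.0146, 0.0292]
eef_rot: [-0.084, 0.833, 0.531, 0.132]
wrist_force: [-2.0, -5.2, 5.2]
opening: 0.501
grasp_force: 2.9
t 16.275 pos [ 0.388  -0.0137  0.029 ] toolx [0.402 0.862 0.31 ] q [-0.6   0.14  2.27  0.42  0.84 -0.47] F [-0.7 -0.2  1.3]
```

View pics/p5.png

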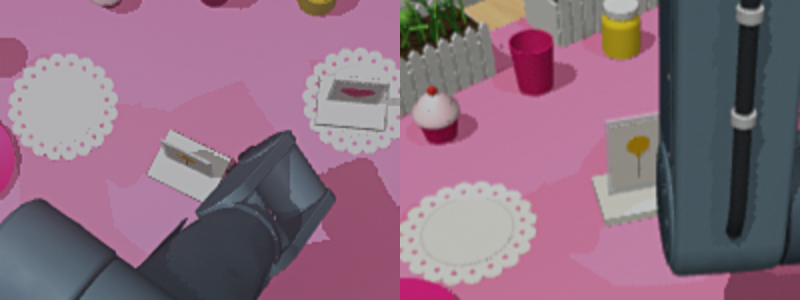

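Top crop: the sign is still upright and the foot's left-far corner has moved from (187,140) to (169,129) with no turn. Continue.

```bash
python3 -m jog '[0.008,0,0.0026,0,0,0,0.5, 0.016,0,0.0052,0,0,0,0.5, 0.025,0,0.0081,0,0,0,0.5, 0.034,0,0.011,0,0,0,0.5, 0.043,0,0.014,0,0,0,0.5, 0.052,0,0.0169,0,0,0,0.5, 0.061,0,0.0198,0,0,0,0.5, 0.07,0,0.0228,0,0,0,0.5, 0.079,0,0.0257,0,0,0,0.5, 0.088,0,0.0286,0,0,0,0.5, 0.097,0,0.0315,0,0,0,0.5, 0.106,0,0.0345,0,0,0,0.5, 0.115,0,0.0374,0,0,0,0.5, 0.124,0,0.0403,0,0,0,0.5, 0.133,0,0.0432,0,0,0,0.5, 0.142,0,0.0462,0,0,0,0.5, 0.151,0,0.0491,0,0,0,0.5, 0.16,0,0.052,0,0,0,0.5, 0.169,0,0.0549,0,0,0,0.5, 0.176,0,0.0572,0,0,0,0.5]'
python3 - <<'E'
from h import *
t=camera("top");s=camera("side")
cv2.imwrite("pics/p6.png",np.hstack([cv2.resize(t["frame"][120:220,130:230],(400,400)),cv2.resize(s["frame"][170:270,130:230],(400,400))])[:,:,::-1])
E
python3 w2t.py
```

```text
time_s: 18.77
eef_pos: [0.4664, 0.1536, 0.029]
eef_rot: [-0.084, 0.833, 0.531, 0.132]
wrist_force: [-0.8, -1.6, -0.7]
opening: 0.501
grasp_force: 1.1
t 18.875 pos [0.4666 0.1538 0.0291] toolx [0.402 0.862 0.309] q [-0.11  0.27  2.09  0.46  0.73 -0.01] F [ 0.2  0.4 -0.5]
```

View pics/p6.png

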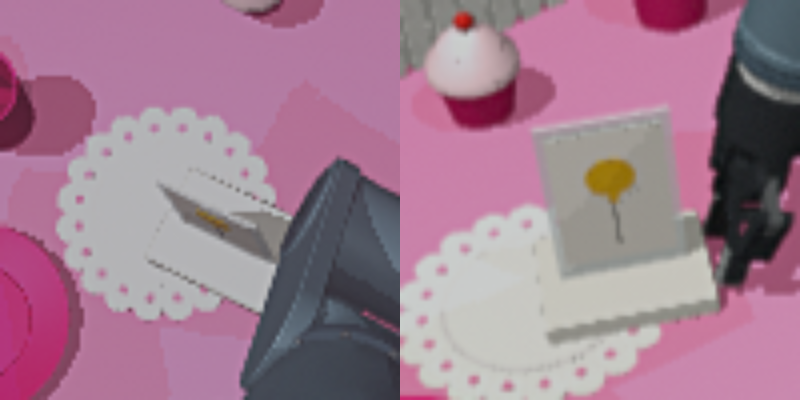

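```bash
python3 - <<'E'
from h import *
c=np.load("cam.npz"); T={k:c["t"+k] for k in("mtx","extrinsics")}; S={k:c["s"+k] for k in("mtx","extrinsics")}
d=np.array([.908,-.418]);l=np.array([.418,.908])
obs=[(T,178.75,162.5,.018,1,1),(T,167,185.5,.018,-1,1),(S,167.5,255.75,0,-1,1),(S,209.5,248,0,-1,-1)]
C=[]
for p,u,v,z,a,b in obs:
    X=ray(p,(u,v),z)[:2]; C.append(X-a*.045*d-b*.06*l); print(X.round(3),C[-1].round(3))
c0=np.mean(C,0); e=np.array([.5275,.279])-c0; print(c0,"rem d",e@d,"l",e@l)
E
```

```text
[0.562 0.253] [0.496 0.217]
[0.479 0.29 ] [0.494 0.217]
[0.483 0.293] [0.499 0.22 ]
[0.432 0.188] [0.497 0.224]
[0.49675437 0.21927127] rem d 0.0029504186565228745 l 0.06708536348734627
```

Another 0.066 m along the same line (tool x 0.063, z 0.0205). Then I back off and lift.

```bash
python3 -m jog '[0.008,0,0.0026,0,0,0,0.5, 0.016,0,0.0052,0,0,0,0.5, 0.025,0,0.0081,0,0,0,0.5, 0.034,0,0.011,0,0,0,0.5, 0.043,0,0.014,0,0,0,0.5, 0.051,0,0.0166,0,0,0,0.5, 0.058,0,0.0189,0,0,0,0.5, 0.063,0,0.0205,0,0,0,0.5, 0.063,0,0.0205,0,0,0,0.5, 0.055,0,0.018,0,0,0,0.5, 0.03,0,0.01,0,0,0,0.5, 0,0,0,0,0,0,0.5, -0.03,0,-0.01,0,0,0,0.5, -0.03,0,-0.06,0,0,0,0.5, -0.03,0,-0.12,0,0,0,0.5, -0.06,0,-0.18,0,0,0,0.5, -0.1,0,-0.22,0,0,0,0.5, -0.15,0,-0.23,0,0,0,0.5, -0.15,0,-0.23,0,0,0,0.5]'
python3 - <<'E'
from h import *
t=camera("top");s=camera("side")
cv2.imwrite("pics/p7.png",np.hstack([cv2.resize(t["frame"][120:220,130:230],(400,400)),cv2.resize(s["frame"][170:270,130:230],(400,400))])[:,:,::-1])
E
python3 w2t.py
```

```text
time_s: 21.25
eef_pos: [0.375, -0.0438, 0.2016]
eef_rot: [-0.083, 0.835, 0.528, 0.132]
wrist_force: [0.2, -0.5, 0.2]
opening: 0.503
grasp_force: 0.0
t 21.35 pos [ 0.3755 -0.041   0.2013] toolx [0.405 0.86  0.31 ] q [-0.69 -0.27  2.19  0.32  1.32 -0.34] F [0.  0.7 0.8]
```

View pics/p7.png

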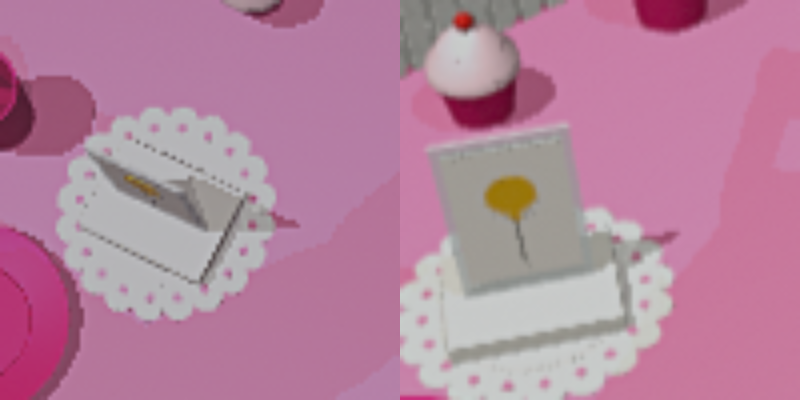

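The foot's corners in the top crop are (130,135), (250,195), (205,283), (80,225). They are centred on the doily and all lie inside its rim, and the sign is upright with the arm clear of it.

```bash
python3 -c "from bench import hand_in; print(hand_in())"
```

```text
the job is handed in; nothing more can be done
None
```

The balloon sign is back up on its foot and stands wholly on the empty doily, done only with fingertip pushes; the other sign and tableware were not touched, and the job was handed in at about 21 s of the 72 s allowed.

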